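# Clamp the grill scraper on the scrubbing board

## Task

Get the grill scraper ready for scrubbing: slide it along the wooden board until its blade edge sits flush against the steel fence, then push the toggle clamp's lever down past its over-centre point so that the rubber foot stays locked on the blade, and let go. Work gently: do not ram the fence, do not force the lever once it is on its stop, and leave the other things on the shelf alone.

Things in the scene. Friction and masses are not known exactly. Their poses are not given: they have to be found in the camera images.
- board: Fixed wooden board, 150 (x) by 385 (y) by 12 mm, top 12 mm above the shelf. Origin: on the shelf (z = 0) under the middle of the fence face the blade must meet. +y is the sliding direction, z up; wood from y = -290 to +95. A toggle clamp stands behind the fence at y = 20 to 80, |x| < 20, up to 64 mm high. Over 30 N from the fingers on board or clamp counts as forcing it.
- fence: Steel fence strip of the board, 150 x 10 x 12 mm, fixed; origin at the middle of the foot of its face, 12 mm above the shelf. Sliding the scraper along the board takes 3 to 8 N; 3 to 10 N more on the fence seats it; over 35 N between scraper and fence counts as ramming.
- scraper: Loose steel grill scraper, about 0.55 kg, 215 mm long, flat on the board. Origin: under the middle of its straight blade edge; y points from handle to that edge. Blade 100 wide, 70 long, 5 thick; round handle 26 mm thick, y = -100 to -215, axis 13 mm above the board. Starts 30 to 70 mm short of the fence, up to 8 mm off the middle line and 0.12 rad askew.
- scraper_grip (a point): Middle of the scraper's handle, on its axis (155 mm behind the blade edge, 13 mm above the board); the handle can be gripped from above across its 26 mm thickness.
- lever_pivot (a point): Pivot of the clamp lever, at (0, 60, 55) mm in the board's frame; axis along the board's x. Lever: steel bar 16 mm wide, then a round wooden grip 22 mm thick from 65 to 145 mm out. It starts leaning to +y, 54 to 87 degrees above level, as its bend is set differently each time (not measured), and is pushed towards +y and down by 61 degrees, ending from 5 degrees below to 25 above level.
- clamp_arm: Steel clamp arm, origin on its pivot at (0, 30, 50) mm in the board's frame. Open, it stands up on the -y side of the lever, up to 130 mm high, its spindle and foot sticking out to y = -45 mm at 80 to 110 mm height; it swings down with the lever.
- clamp_foot: Rubber foot, 20 mm across, on the clamp arm's spindle; origin at the middle of its pressing face. It meets the blade well before the lever is home. Pushing 110 mm out on the lever then takes a rise to a peak of 6 to 12 N, a drop to nothing past over-centre, and a firm stop 7 mm beyond. Let go too early, it comes loose; locked, it presses with 30 to 40 N at about x = 0, y = -30 mm of the board.
- bowl_a: White ceramic dip bowl, 84 mm wide, 40 mm tall, origin under its middle; stands close to the board on the robot's side of the clamp. Leave alone.
- fork: Grill fork with wooden handle, 300 mm long, 24 mm thick, lying beside the board on its far side. Leave alone.
- bowl_b: Second white ceramic dip bowl, 84 mm wide, 40 mm tall, on the left of the shelf. Leave alone.
- plate: Teal enamel plate, 220 mm wide, 22 mm tall, on the right of the shelf. Leave alone.
- salt: Glass salt jar with steel cap, 64 mm wide, 80 mm tall, on the right. Leave alone.
- oil: Green glass oil bottle, 60 mm wide, 170 mm tall, on the left. Leave alone.
- burger_press: Steel burger-press disc, 100 mm wide, 14 mm thick, on the left. Leave alone.
Mind the look-alikes: they are no part of the job. Leave any orange or red look-alike of the scraper alone.

How it is judged (in metres and radians):
On the way, in this order (a step that is already met when the one before it is completed fails the run):
1. the scraper's blade edge sits flush against the fence on the board (y of scraper in the frame of board above -0.004 m and angle between the y axis of scraper and the y axis of board, either way round below 0.05 rad and z of scraper in the frame of board below 0.016 m and contact force between clamp_foot and scraper below 1 N), for 0.2 s.
2. the clamp foot presses on the blade (contact force between clamp_foot and scraper above 20 N), for 0.2 s.
At the end, for the whole second after the job is handed in: With everything let go, the clamp holds by itself: its foot presses the blade with more than 20 N, the scraper lies flat at rest on the board with its blade edge within 4 mm of the fence and within 0.05 rad of square to it (contact force between clamp_foot and scraper above 20 N and y of scraper in the frame of board above -0.004 m and angle between the y axis of scraper and the y axis of board, either way round below 0.05 rad and z of scraper in the frame of board below 0.016 m and linear speed of scraper below 0.01 m/s); the robot touches nothing.
It fails at once if the clamp lever or the board forced (over 30 N) (contact force between the fingers and board above 30 N).
It fails at once if fence rammed (over 35 N) (contact force between scraper and fence above 35 N).
It fails at once if a bystander disturbed (over 15 mm) (distance of any of bowl_a, bowl_b, fork, plate, salt, oil, burger_press from where it was at the start of the episode above 0.015 m).
It also fails if it takes over 58 s, if anything falls off the work surface, if the arm or the gripper's body presses on something with over 40 N, if the wrist force passes 120 N, or if a joint passes its speed limit or range.

## Robot

A 6-joint arm with a two-finger parallel gripper is mounted at the origin on the work surface. World frame = base frame: x ahead of the robot, y to its left, z up, the work surface at z = 0. Lengths are in m, angles in degrees, forces in N, time in s.
With the tool pointing down it reaches from about 0.25 to 0.725 m from the base axis. Payload 9.7 kg.
Tool frame: the origin (TCP) lies at the very end of the fingers, on their centre line; the grasp point (between the pads) lies 19 mm behind it; z points along the fingers, y is the line along which they close (so a half turn about z gives the same grasp; the last joint's range is limited). The gripper opens to 85 mm and grips with 20 to 120 N. Pads are 22 mm wide; open, the fingers measure 114 mm over their backs; the gripper's body (76 mm by 85 mm) begins 54 mm behind the grasp point. The pads swing forward as they close: fully open they stand 13 mm farther back than shut.
Start: joints at [-69.442, 4.979, 10.078, 95.1, 0, 90], TCP at [0.193, -0.515, 0.231] pointing down, gripper open.
Joint ranges: [-179.16, 179.16], [-48.56, 103.87], [-65.8, 70.77], [-126.05, 130.52], [-82.76, 87.17], [-180, 180]. Speed limits (degrees/s): [127.2, 127.2, 147.25, 180, 180, 180].

## Interface

Orientations are given as [roll, pitch, yaw] about the fixed x, y, z axes, in that order (R = Rz(yaw) Ry(pitch) Rx(roll)).
In Python, from workcell import telemetry, optics, workorder gives the robot as it stands.
- The arm moves only by the shell command python3 -m handwheel 'ROWS' [FORCE]. ROWS is JSON, a list of rows, each an object of numbers: "tx", "ty", "tz": the shift along the tool's x, y, z in m; "ax", "ay", "az": the turn, a rotation vector about the tool's x, y, z in degrees; "jaw": the gripper command: -1 is shut, 1 is fully open, values between are in proportion. A call has exactly 10 rows; each row shifts and turns the commanded pose from where the row before left it, along the tool's axes as they then stand; what a row does not reach is not made up. A row lasts 1/8 s, in which the tool goes at most 62.5 mm and 10.7 degrees, less where a joint would pass 70% of its speed; a pose out of reach is approached as far as the arm can. A call is refused whole if a number of a shift passes 0.0625 or a number of a turn 10.7, either way. A call with a gripper value outside its range is refused whole. The fingers move at their own pace and stop on an object; FORCE is the grip in N (left out, the last holds). Time passes only in rows, so rows that do not move let the fingers close, or fill a call up. It gives the time, the measured TCP pose, the force, the opening and the grip force at its end, in the units of the state.
- telemetry.get_obs(): the state, without advancing time (a new reading comes with each control period).
- optics.camera(name): name is "side" or "top" or "wrist"; returns a dict with "color" (480x640x3 uint8, red, green, blue), "K" (3x3 intrinsics, pixels), "k1" (the pictures are not rectified: a ray, as slopes to the right and down, at radius r is drawn at 1 + k1 r^2 times it, then the intrinsics apply), "extrinsics" (4x4, takes a point from camera to world coordinates); the wrist camera has in their place "mount" (4x4, takes a point from camera to tool coordinates, whose origin is the TCP and whose axes are the flange's). Camera axes: x right, y down, z forward; pixel columns grow to the right and rows downward; lengths in m; the calibration is good to about 2 mm. A picture is of the moment at which its call begins: read the wrist's pose just before it. There is no depth.
- workorder.job_done(): hands the job in; it is judged then, once.
The state is a dict: "time": time; "q": joint angles; "qd": joint speeds; "joint_efforts": joint torques, N m; "ee_pos": TCP position; "tcp_rot": TCP orientation; "wrist_force": force on the tool from outside, world axes, zero at the start; "torque": the same for the moment, N m; "opening": finger opening in m; "grasp_force": force on a finger pad.
Only numpy, scipy, OpenCV 4.12 (cv2) and the standard library are available. Lean on these libraries where they do the work, as an engineer would, in place of code of your own. Each camera call takes 0.05 s, during which the arm holds its last target. There are 200 camera calls.

## Working session

There is one attempt and no reset: what is moved stays moved. The work goes in short steps, Python scripts to look and compute and a shell command to move; the robot and the scene stay as the last step left them, time stands still between calls to the robot, and variables do not carry over. Pictures are saved under pics/ and viewed, at most 10 in all, crops included, and the job is handed in when it is done.

```bash
mkdir -p pics; cat > h.py <<'E'
import numpy as np, cv2
from workcell import telemetry, optics, workorder
from scipy.spatial.transform import Rotation as R
def ray(c,uv,T=None):
    T=np.array(c["extrinsics"]) if T is None else T
    K=np.array(c["K"]);d=np.array([(uv[0]-K[0,2])/K[0,0],(uv[1]-K[1,2])/K[1,1]]);s=d.copy()
    for _ in range(30): s=d/(1+c["k1"]*(s@s))
    return T[:3,3],T[:3,:3]@np.array([s[0],s[1],1])
def onz(c,uv,z,T=None):
    o,d=ray(c,uv,T);return o+d*(z-o[2])/d[2]
def proj(c,P,T=None):
    T=np.array(c["extrinsics"]) if T is None else T
    K=np.array(c["K"]);p=T[:3,:3].T@(np.array(P)-T[:3,3]);s=p[:2]/p[2];s=s*(1+c["k1"]*(s@s))
    return K[0,0]*s[0]+K[0,2],K[1,1]*s[1]+K[1,2]
def wristT(o,c):
    T=np.eye(4);T[:3,:3]=R.from_euler('xyz',o["tcp_rot"],degrees=True).as_matrix();T[:3,3]=o["ee_pos"]
    return T@np.array(c["mount"])
def save(c,f): cv2.imwrite(f,c["color"][:,:,::-1])
E
python3 - <<'E'
from h import *
o=telemetry.get_obs();print({k:np.round(v,3).tolist() for k,v in o.items()})
import pickle
for n in("top","side"):
    c=optics.camera(n);save(c,f"pics/{n}0.png");pickle.dump(c,open(n+"0.pkl","wb"));print(n,c["K"],c["k1"],np.round(c["extrinsics"],3).tolist())
E
```

```text
{'time': 0.0, 'q': [-69.443, 5.013, 10.034, 95.1, 0.002, 90.002], 'qd': [-0.132, -0.049, 0.031, -0.074, -0.014, -0.083], 'joint_efforts': [-0.0, -52.039, 46.48, 0.016, -0.0, -0.0], 'ee_pos': [0.193, -0.515, 0.231], 'tcp_rot': [-179.92, -0.002, 20.556], 'wrist_force': [-0.1, -0.298, -0.337], 'torque': [-0.018, 0.022, 0.044], 'grasp_force': 0.0, 'opening': 0.085}
top [[613.76965397   0.         310.63348254]
 [  0.         613.76965397 246.16157131]
 [  0.           0.           1.        ]] -0.1807612386488505 [[0.004, -0.975, 0.221, 0.094], [-1.0, -0.003, 0.003, -0.013], [-0.002, -0.221, -0.975, 1.744], [0.0, 0.0, 0.0, 1.0]]
side [[501.0549987    0.         320.94744302]
 [  0.         501.0549987  238.8981354 ]
 [  0.           0.           1.        ]] -0.07302705441298489 [[-0.909, -0.253, 0.33, -0.019], [-0.416, 0.57, -0.708, 1.043], [-0.009, -0.782, -0.624, 1.007], [0.0, 0.0, 0.0, 1.0]]
```

View pics/top0.png

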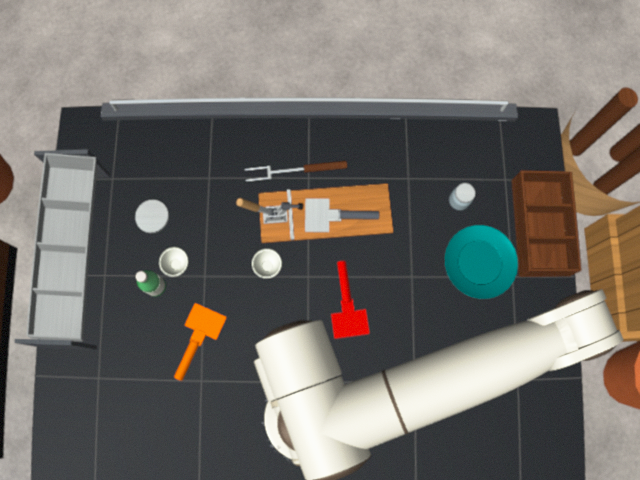

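View pics/side0.png

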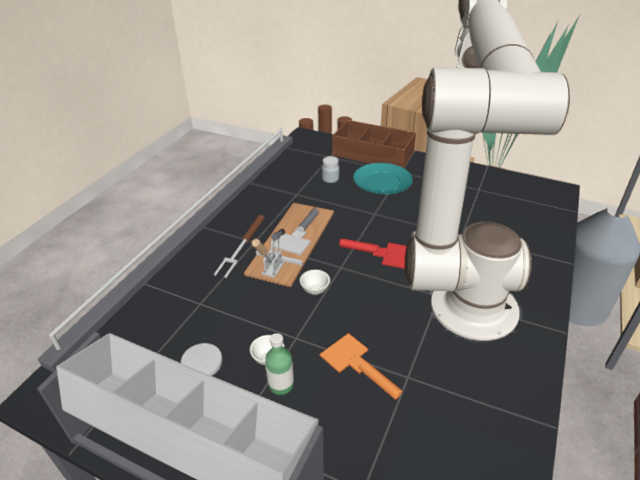

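Top view: the grey scraper lies on the board, with its blade at about (317,215) and handle at (357,214). The clamp is at (275,212) and its wooden lever grip at (247,205). Three things could be the scraper: grey (335,215), red (350,310) and orange (203,330). Only the grey one is steel and on the board, so I'll confirm it in a crop and measure.

```bash
python3 - <<'E'
from h import *
import pickle
c=pickle.load(open("top0.pkl","rb"));im=c["color"]
hsv=cv2.cvtColor(im,cv2.COLOR_RGB2HSV)
m=np.zeros(im.shape[:2],np.uint8);roi=(slice(170,255),slice(225,405))
m[roi]=cv2.inRange(hsv,(5,90,90),(22,255,255))[roi]
m[:, :257]=0; m[:183]=0
n,l,s,_=cv2.connectedComponentsWithStats(m);print(s[1:][s[1:,4]>100])
pts=np.argwhere(m>0)[:,::-1]
hull=cv2.convexHull(pts.astype(np.int32))[:,0]
W=np.array([onz(c,p,0.012)[:2] for p in hull],np.float32)
r=cv2.minAreaRect(W);print(r,cv2.boxPoints(r))
cr=cv2.resize(im[165:260,225:405],None,fx=4.2,fy=4.2,interpolation=cv2.INTER_CUBIC);cv2.imwrite("pics/crop.png",cr[:,:,::-1])
c2=pickle.load(open("side0.pkl","rb"))
cr=cv2.resize(c2["color"][195:295,235:345],None,fx=5.5,fy=5.5,interpolation=cv2.INTER_CUBIC);cv2.imwrite("pics/crops.png",cr[:,:,::-1])
E
```

```text
[[ 291  183  103   58 3708]
 [ 257  191   31   20  414]
 [ 259  212   32   31  623]]
((0.588373601436615, -0.046862319111824036), (0.15504218637943268, 0.39302852749824524), 4.70137882232666) [[ 0.49500656  0.14263694]
 [ 0.52722013 -0.24906923]
 [ 0.68174064 -0.23636158]
 [ 0.6495271   0.15534459]]
```

View pics/crop.png

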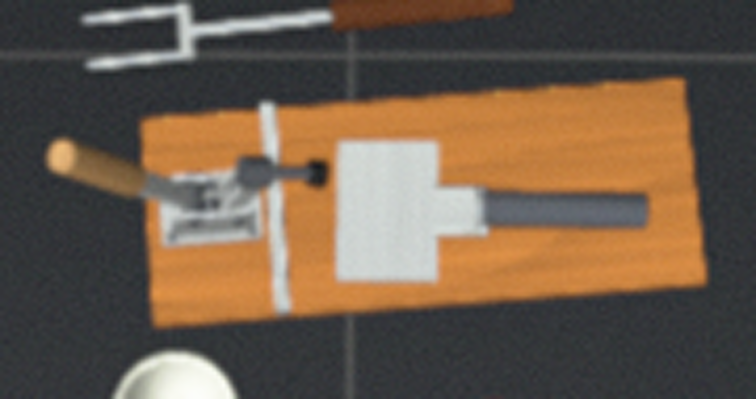

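View pics/crops.png

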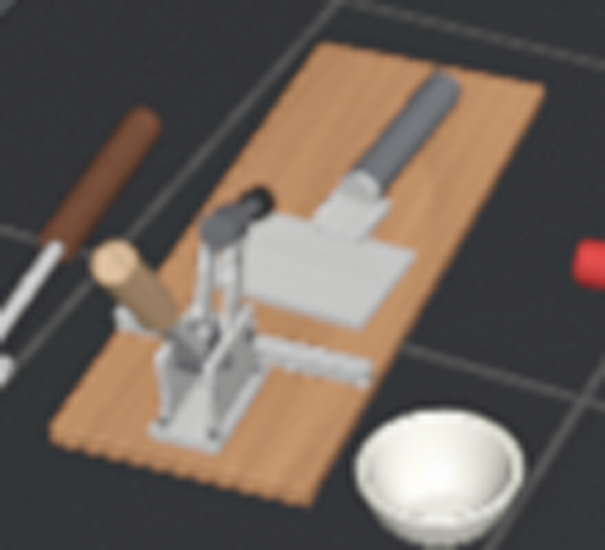

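The crops confirm it: the grey steel scraper lies on the board, a bit askew, and the foot at about (300,206) is short of the blade, so the clamp is open. Next I'll work out the scraper pose and the lever angle.

```bash
cat >> h.py <<'E'
A=np.radians(4.7);BO=np.array([0.5804,0.0503]);BR=np.array([[np.cos(A),-np.sin(A)],[np.sin(A),np.cos(A)]])
tob=lambda p:BR.T@(np.array(p)[:2]-BO)
tow=lambda p:BO+BR@np.array(p)
E
python3 - <<'E'
from h import *
import pickle
c=pickle.load(open("top0.pkl","rb"));s=pickle.load(open("side0.pkl","rb"))
f=lambda x,y:(x/4.2+225-.5+.12,y/4.2+165-.5+.12)
for n,p,z in(("bladeA",(336,140),.017),("bladeB",(336,281),.017),("rearA",(438,140),.017),("rearB",(438,281),.017),("h0",(488,208.5),.025),("h1",(645,211),.025),("fence top",(275,102),.024),("fence bot",(290,312),.024),("ftopL",(262,102),.024),("fbotL",(274,312),.024)):
    w=onz(c,f(*p),z);print(n,w.round(4),(tob(w)*1000).round(1))
g=lambda x,y:(x/5.5+235-.4,y/5.5+195-.4)
def tri(a,b):
    o1,d1=ray(c,a);o2,d2=ray(s,b)
    t=np.linalg.lstsq(np.c_[d1,-d2],o2-o1,rcond=None)[0];p,q=o1+t[0]*d1,o2+t[1]*d2;return (p+q)/2,np.linalg.norm(p-q)
for n,a,b in(("tip",(62,157),(115,255)),("foot",(318,172),(262,203)),("gripbase",(138,182),(172,320))):
    p,e=tri(f(*a),g(*b));print(n,p.round(4),"gap",e.round(4),(tob(p)*1000).round(1))
    if n!="foot":
        y=tob(p)[1]*1000-60;z=p[2]*1000-55;print(" r,theta",np.hypot(y,z),np.degrees(np.arctan2(z,y)))
print("start opening/grip target",tow([0,-.2]))
E
```

```text
bladeA [0.631 0.011 0.017] [ 47.2 -43.3]
bladeB [0.5291 0.0104 0.017 ] [-54.4 -35.5]
rearA [ 0.6312 -0.0604  0.017 ] [  41.6 -114.5]
rearB [ 0.5294 -0.06    0.017 ] [ -59.9 -105.8]
h0 [ 0.5792 -0.0946  0.025 ] [ -13.  -144.3]
h1 [ 0.578  -0.2036  0.025 ] [ -23.2 -252.9]
fence top [0.6565 0.0538 0.024 ] [76.2 -2.7]
fence bot [0.5053 0.0418 0.024 ] [-75.5  -2.4]
ftopL [0.6565 0.0629 0.024 ] [76.9  6.4]
fbotL [0.5053 0.0527 0.024 ] [-74.6   8.6]
tip [0.57   0.1831 0.182 ] gap 0.0036 [  0.5 133.2]
 r,theta 146.6161793561502 60.05060032603945
foot [0.584  0.0218 0.0957] gap 0.0004 [  1.2 -28.7]
gripbase [0.5724 0.1403 0.1085] gap 0.0017 [-0.6 90.3]
 r,theta 61.50061680212246 60.43152951331758
start opening/grip target [ 0.5967877  -0.14902748]
```

The checks agree. The lever grip comes out at r = 61 and 147 mm (65 and 145 given) with the lever at about 60°, the blade measures 102 x 71 mm, and the handle middle is near (0.5786, -0.144). The scraper yaw is about -0.6° against 4.7° for the board. I'll turn the tool to yaw about 89.4° and travel.

```bash
python3 -m handwheel '[{"az":-9.85,"jaw":1},{"az":-9.85,"jaw":1},{"az":-9.85,"jaw":1},{"az":-9.85,"jaw":1},{"az":-9.85,"jaw":1},{"az":-9.85,"jaw":1},{"az":-9.85,"jaw":1},{"tx":0.035,"ty":0.035,"jaw":1},{"tx":0.04,"ty":0.04,"jaw":1},{"tx":0.04,"ty":0.04,"jaw":1}]' 30; python3 -m handwheel '[{"tx":0.04,"ty":0.04,"jaw":1},{"tx":0.04,"ty":0.04,"jaw":1},{"tx":0.04,"ty":0.04,"jaw":1},{"tx":0.04,"ty":0.04,"jaw":1},{"tx":0.04,"ty":0.04,"jaw":1},{"tx":0.03,"ty":0.04,"jaw":1},{"tx":0.02,"ty":0.02,"jaw":1},{"jaw":1},{"jaw":1},{"jaw":1}]'
```

```text
$[0]: bad value
$[0]: bad value
```

```bash
python3 -m handwheel '[{"tx":0,"ty":0,"tz":0,"ax":0,"ay":0,"az":-9.85,"jaw":1},{"tx":0,"ty":0,"tz":0,"ax":0,"ay":0,"az":-9.85,"jaw":1},{"tx":0,"ty":0,"tz":0,"ax":0,"ay":0,"az":-9.85,"jaw":1},{"tx":0,"ty":0,"tz":0,"ax":0,"ay":0,"az":-9.85,"jaw":1},{"tx":0,"ty":0,"tz":0,"ax":0,"ay":0,"az":-9.85,"jaw":1},{"tx":0,"ty":0,"tz":0,"ax":0,"ay":0,"az":-9.85,"jaw":1},{"tx":0,"ty":0,"tz":0,"ax":0,"ay":0,"az":-9.85,"jaw":1},{"tx":0.03,"ty":0.03,"tz":0,"ax":0,"ay":0,"az":0,"jaw":1},{"tx":0.04,"ty":0.04,"tz":0,"ax":0,"ay":0,"az":0,"jaw":1},{"tx":0.04,"ty":0.04,"tz":0,"ax":0,"ay":0,"az":0,"jaw":1}]' 30
```

```text
time: 1.35
ee_pos: [0.3048, -0.4047, 0.2309]
tcp_rot: [-180.0, -0.0, 89.5]
wrist_force: [-0.2, 0.6, 0.4]
opening: 0.0854
grasp_force: 0.0
```

```bash
python3 -m handwheel '[{"tx":0.04,"ty":0.04,"tz":0,"ax":0,"ay":0,"az":0,"jaw":1},{"tx":0.04,"ty":0.04,"tz":0,"ax":0,"ay":0,"az":0,"jaw":1},{"tx":0.04,"ty":0.04,"tz":0,"ax":0,"ay":0,"az":0,"jaw":1},{"tx":0.04,"ty":0.04,"tz":0,"ax":0,"ay":0,"az":0,"jaw":1},{"tx":0.04,"ty":0.04,"tz":0,"ax":0,"ay":0,"az":0,"jaw":1},{"tx":0.035,"ty":0.04,"tz":0,"ax":0,"ay":0,"az":0,"jaw":1},{"tx":0.0257,"ty":0.0338,"tz":0.02,"ax":0,"ay":0,"az":0,"jaw":1},{"tx":0,"ty":0,"tz":0.03,"ax":0,"ay":0,"az":0,"jaw":1},{"tx":0,"ty":0,"tz":0,"ax":0,"ay":0,"az":0,"jaw":1},{"tx":0,"ty":0,"tz":0,"ax":0,"ay":0,"az":0,"jaw":1}]'
python3 - <<'E'
from h import *
import pickle
o=telemetry.get_obs();c=optics.camera("wrist");T=wristT(o,c);pickle.dump((c,T,o),open("w1.pkl","wb"));save(c,"pics/w1.png");print(T.round(3),c["k1"],c["K"][0][0])
E
```

```text
time: 2.6
ee_pos: [0.58, -0.1479, 0.1824]
tcp_rot: [180.0, 0.0, 89.5]
wrist_force: [0.9, 0.2, -0.8]
opening: 0.0855
grasp_force: 0.0
[[ 1.    -0.009 -0.003  0.582]
 [-0.009 -0.955 -0.295 -0.073]
 [-0.     0.295 -0.955  0.325]
 [ 0.     0.     0.     1.   ]] -0.08009637532564952 404.9883731505993
```

View pics/w1.png

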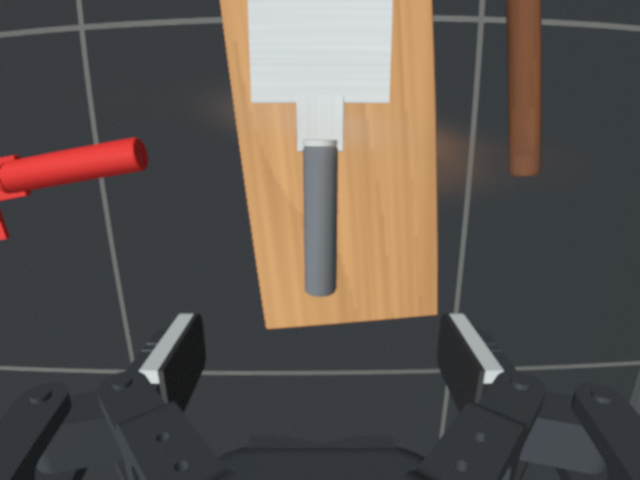

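The wrist view shows the handle running from about (320,147) to (320,290), and the rear of the blade between (252,102) and (390,102). The red look-alike is off at the left. I'll refine the handle position.

```bash
python3 - <<'E'
from h import *
import pickle
c,T,o=pickle.load(open("w1.pkl","rb"))
for n,p,z in(("h0",(320.5,147),.03),("h1",(320,283),.03),("mid",(320,215),.03),("rearL",(251.5,102),.017),("rearR",(390,102),.017),("bdL",(266,328),.012),("bdR",(438,315),.012),("bL",(226,30),.012),("bR",(433,30),.012)):
    w=onz(c,p,z,T);print(n,w.round(4),(tob(w)*1000).round(1))
E
```

```text
h0 [ 0.581  -0.0928  0.03  ] [ -11.1 -142.6]
h1 [ 0.5797 -0.1972  0.03  ] [ -21.  -246.6]
mid [ 0.5802 -0.1425  0.03  ] [ -16.  -192.1]
rearL [ 0.5312 -0.0608  0.017 ] [ -58.1 -106.7]
rearR [ 0.6317 -0.0617  0.017 ] [  42.  -115.8]
bdL [ 0.5322 -0.2467  0.012 ] [ -72.3 -292.1]
bdR [ 0.6811 -0.2359  0.012 ] [  76.9 -293.5]
bL [ 0.5145 -0.0105  0.012 ] [-70.7 -55.2]
bR [ 0.662  -0.0116  0.012 ] [ 76.3 -68.4]
```

```bash
sed -i 's/BO=np.array(\[0.5804,0.0503\])/BO=np.array([0.5826,0.0485])/' h.py; python3 -m handwheel '[{"tx":0.003,"ty":0,"tz":0.03,"ax":0,"ay":0,"az":0,"jaw":1},{"tx":0,"ty":0,"tz":0.03,"ax":0,"ay":0,"az":0,"jaw":1},{"tx":0,"ty":0,"tz":0.03,"ax":0,"ay":0,"az":0,"jaw":1},{"tx":0,"ty":0,"tz":0.03,"ax":0,"ay":0,"az":0,"jaw":1},{"tx":0,"ty":0,"tz":0.02,"ax":0,"ay":0,"az":0,"jaw":1},{"tx":0,"ty":0,"tz":0.015,"ax":0,"ay":0,"az":0,"jaw":1},{"tx":0,"ty":0,"tz":0.007,"ax":0,"ay":0,"az":0,"jaw":1},{"tx":0,"ty":0,"tz":0,"ax":0,"ay":0,"az":0,"jaw":1},{"tx":0,"ty":0,"tz":0,"ax":0,"ay":0,"az":0,"jaw":0},{"tx":0,"ty":0,"tz":0,"ax":0,"ay":0,"az":0,"jaw":-1}]' 30; python3 -m handwheel '[{"tx":0,"ty":0,"tz":0,"ax":0,"ay":0,"az":0,"jaw":-1},{"tx":0,"ty":0,"tz":0,"ax":0,"ay":0,"az":0,"jaw":-1},{"tx":0,"ty":0,"tz":0,"ax":0,"ay":0,"az":0,"jaw":-1},{"tx":0,"ty":0,"tz":0,"ax":0,"ay":0,"az":0,"jaw":-1},{"tx":0,"ty":0,"tz":0,"ax":0,"ay":0,"az":0,"jaw":-1},{"tx":0,"ty":0,"tz":0,"ax":0,"ay":0,"az":0,"jaw":-1},{"tx":0,"ty":0,"tz":0,"ax":0,"ay":0,"az":0,"jaw":-1},{"tx":0,"ty":0,"tz":0,"ax":0,"ay":0,"az":0,"jaw":-1},{"tx":0,"ty":0,"tz":0,"ax":0,"ay":0,"az":0,"jaw":-1},{"tx":0,"ty":0,"tz":0,"ax":0,"ay":0,"az":0,"jaw":-1}]' 30
```

```text
time: 3.9
ee_pos: [0.5805, -0.1447, 0.02]
tcp_rot: [179.9, 0.0, 89.5]
wrist_force: [-0.1, 0.4, -0.0]
opening: 0.0517
grasp_force: 0.0
time: 5.15
ee_pos: [0.5803, -0.1446, 0.0197]
tcp_rot: [180.0, 0.0, 89.5]
wrist_force: [-2.6, 1.0, 5.6]
opening: 0.0249
grasp_force: 29.8
```

```bash
python3 -m handwheel '[{"tx":0.0027,"ty":0.0018,"tz":0,"ax":0,"ay":0,"az":-1.06,"jaw":-1},{"tx":0.0027,"ty":0.0018,"tz":0,"ax":0,"ay":0,"az":-1.06,"jaw":-1},{"tx":0.0027,"ty":0.0018,"tz":0,"ax":0,"ay":0,"az":-1.06,"jaw":-1},{"tx":0.0027,"ty":0.0018,"tz":0,"ax":0,"ay":0,"az":-1.06,"jaw":-1},{"tx":0.0027,"ty":0.0018,"tz":0,"ax":0,"ay":0,"az":-1.06,"jaw":-1},{"tx":0.0027,"ty":0.0018,"tz":0,"ax":0,"ay":0,"az":0,"jaw":-1},{"tx":0.0027,"ty":0.0018,"tz":0,"ax":0,"ay":0,"az":0,"jaw":-1},{"tx":0.0027,"ty":0.0018,"tz":0,"ax":0,"ay":0,"az":0,"jaw":-1},{"tx":0.0027,"ty":0.0018,"tz":0,"ax":0,"ay":0,"az":0,"jaw":-1},{"tx":0.0027,"ty":0.0018,"tz":0,"ax":0,"ay":0,"az":0,"jaw":-1}]'
python3 - <<'E'
from h import *
import pickle
c=optics.camera("top");im=c["color"];pickle.dump(c,open("top1.pkl","wb"))
o=telemetry.get_obs();c2=optics.camera("wrist");T=wristT(o,c2);pickle.dump((c2,T,o),open("w2.pkl","wb"))
a=cv2.resize(im[165:260,225:385],None,fx=5,fy=5,interpolation=cv2.INTER_CUBIC)
cv2.imwrite("pics/t1.png",a[:,:,::-1]);save(c2,"pics/w2.png")
E
```

```text
time: 6.4
ee_pos: [0.5966, -0.1176, 0.0197]
tcp_rot: [-180.0, 0.1, 94.8]
wrist_force: [-2.8, -5.4, 6.0]
opening: 0.0246
grasp_force: 29.8
```

View pics/w2.png

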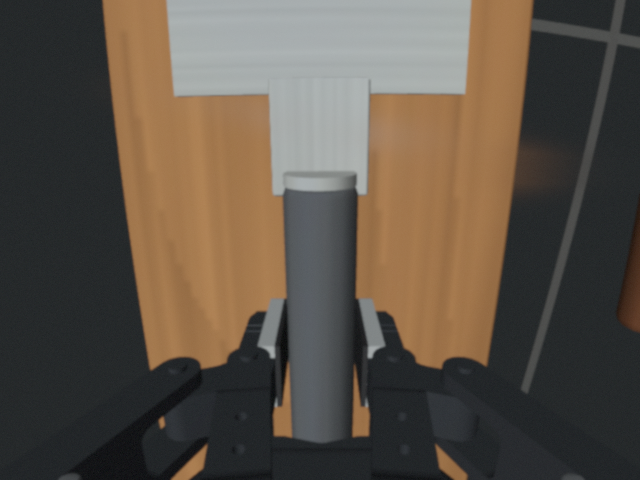

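The wrist view shows the scraper gripped and square with the board. The rear of the blade runs from (175,96) to (466,94), centred between the board edges.

```bash
python3 - <<'E'
from h import *
import pickle
c,T,o=pickle.load(open("w2.pkl","rb"))
for n,p,z in(("rearL",(175,96),.017),("rearR",(466,94),.017),("bL",(109,50),.012),("bL2",(144,330),.012),("bR",(528,50),.012),("bR2",(493,330),.012)):
    w=onz(c,p,z,T);print(n,w.round(4),(tob(w)*1000).round(1))
print(tob(o["ee_pos"]))
E
```

```text
rearL [ 0.5408 -0.0391  0.017 ] [-48.8 -83.8]
rearR [ 0.6402 -0.0301  0.017 ] [ 51.  -83.1]
bL [ 0.5152 -0.0246  0.012 ] [-73.1 -67.4]
bL2 [ 0.5237 -0.1339  0.012 ] [ -73.7 -176.9]
bR [ 0.6616 -0.0125  0.012 ] [ 73.8 -67.3]
bR2 [ 0.6711 -0.1215  0.012 ] [  74.3 -176.7]
[ 0.00052103 -0.16640767]
```

```bash
python3 -m handwheel '[{"tx":0.001,"ty":0,"tz":0,"ax":0,"ay":0,"az":0,"jaw":-1},{"tx":0.001,"ty":0,"tz":0,"ax":0,"ay":0,"az":0,"jaw":-1},{"tx":0.001,"ty":0,"tz":0,"ax":0,"ay":0,"az":0,"jaw":-1},{"tx":0.001,"ty":0,"tz":0,"ax":0,"ay":0,"az":0,"jaw":-1},{"tx":0.001,"ty":0,"tz":0,"ax":0,"ay":0,"az":0,"jaw":-1},{"tx":0.001,"ty":0,"tz":0,"ax":0,"ay":0,"az":0,"jaw":-1},{"tx":0.001,"ty":0,"tz":0,"ax":0,"ay":0,"az":0,"jaw":-1},{"tx":0.001,"ty":0,"tz":0,"ax":0,"ay":0,"az":0,"jaw":-1},{"tx":0.0005,"ty":0,"tz":0,"ax":0,"ay":0,"az":0,"jaw":-1},{"tx":0.0005,"ty":0,"tz":0,"ax":0,"ay":0,"az":0,"jaw":-1}]' 30; python3 -m handwheel '[{"tx":0.0003,"ty":0,"tz":0,"ax":0,"ay":0,"az":0,"jaw":-1},{"tx":0.0003,"ty":0,"tz":0,"ax":0,"ay":0,"az":0,"jaw":-1},{"tx":0.0003,"ty":0,"tz":0,"ax":0,"ay":0,"az":0,"jaw":-1},{"tx":0.0003,"ty":0,"tz":0,"ax":0,"ay":0,"az":0,"jaw":-1},{"tx":0.0003,"ty":0,"tz":0,"ax":0,"ay":0,"az":0,"jaw":-1},{"tx":0,"ty":0,"tz":0,"ax":0,"ay":0,"az":0,"jaw":-1},{"tx":0,"ty":0,"tz":0,"ax":0,"ay":0,"az":0,"jaw":-1},{"tx":0,"ty":0,"tz":0,"ax":0,"ay":0,"az":0,"jaw":-1},{"tx":0,"ty":0,"tz":0,"ax":0,"ay":0,"az":0,"jaw":-1},{"tx":0,"ty":0,"tz":0,"ax":0,"ay":0,"az":0,"jaw":-1}]'
```

```text
time: 7.75
ee_pos: [0.5963, -0.1083, 0.0197]
tcp_rot: [179.9, 0.1, 94.8]
wrist_force: [0.6, -4.2, 4.9]
opening: 0.0245
grasp_force: 29.7
time: 9.0
ee_pos: [0.5961, -0.1068, 0.0197]
tcp_rot: [179.9, 0.1, 94.8]
wrist_force: [0.5, -5.3, 4.1]
opening: 0.0245
grasp_force: 29.7
```

Force is still only sliding friction, about 5 N. I'll creep on with a reading after each small advance.

```bash
python3 -m handwheel '[{"tx":0.0004,"ty":0,"tz":0,"ax":0,"ay":0,"az":0,"jaw":-1},{"tx":0.0004,"ty":0,"tz":0,"ax":0,"ay":0,"az":0,"jaw":-1},{"tx":0.0004,"ty":0,"tz":0,"ax":0,"ay":0,"az":0,"jaw":-1},{"tx":0.0003,"ty":0,"tz":0,"ax":0,"ay":0,"az":0,"jaw":-1},{"tx":0,"ty":0,"tz":0,"ax":0,"ay":0,"az":0,"jaw":-1},{"tx":0,"ty":0,"tz":0,"ax":0,"ay":0,"az":0,"jaw":-1},{"tx":0,"ty":0,"tz":0,"ax":0,"ay":0,"az":0,"jaw":-1},{"tx":0,"ty":0,"tz":0,"ax":0,"ay":0,"az":0,"jaw":-1},{"tx":0,"ty":0,"tz":0,"ax":0,"ay":0,"az":0,"jaw":-1},{"tx":0,"ty":0,"tz":0,"ax":0,"ay":0,"az":0,"jaw":-1}]'
```

```text
time: 10.25
ee_pos: [0.5961, -0.1062, 0.0197]
tcp_rot: [179.9, 0.2, 94.7]
wrist_force: [0.6, -9.7, 3.8]
opening: 0.0249
grasp_force: 29.7
```

```bash
python3 -m handwheel '[{"tx":0.0004,"ty":0,"tz":0,"ax":0,"ay":0,"az":0,"jaw":-1},{"tx":0.0004,"ty":0,"tz":0,"ax":0,"ay":0,"az":0,"jaw":-1},{"tx":0.0002,"ty":0,"tz":0,"ax":0,"ay":0,"az":0,"jaw":-1},{"tx":0,"ty":0,"tz":0,"ax":0,"ay":0,"az":0,"jaw":-1},{"tx":0,"ty":0,"tz":0,"ax":0,"ay":0,"az":0,"jaw":-1},{"tx":0,"ty":0,"tz":0,"ax":0,"ay":0,"az":0,"jaw":-1},{"tx":0,"ty":0,"tz":0,"ax":0,"ay":0,"az":0,"jaw":-1},{"tx":0,"ty":0,"tz":0,"ax":0,"ay":0,"az":0,"jaw":-1},{"tx":0,"ty":0,"tz":0,"ax":0,"ay":0,"az":0,"jaw":-1},{"tx":0,"ty":0,"tz":0,"ax":0,"ay":0,"az":0,"jaw":-1}]'
```

```text
time: 11.5
ee_pos: [0.5959, -0.1061, 0.0197]
tcp_rot: [180.0, 0.3, 94.7]
wrist_force: [0.7, -14.1, 3.4]
opening: 0.0247
grasp_force: 29.6
```

The scraper stopped at about 9 N above friction, so it is seated. I'll let go, rise, and check.

```bash
python3 -m handwheel '[{"tx":0,"ty":0,"tz":0,"ax":0,"ay":0,"az":0,"jaw":0},{"tx":0,"ty":0,"tz":0,"ax":0,"ay":0,"az":0,"jaw":0.2},{"tx":0,"ty":0,"tz":0,"ax":0,"ay":0,"az":0,"jaw":0.2},{"tx":0,"ty":0,"tz":0,"ax":0,"ay":0,"az":0,"jaw":0.2},{"tx":0,"ty":0,"tz":-0.01,"ax":0,"ay":0,"az":0,"jaw":0.2},{"tx":0,"ty":0,"tz":-0.03,"ax":0,"ay":0,"az":0,"jaw":0.2},{"tx":0,"ty":0,"tz":-0.05,"ax":0,"ay":0,"az":0,"jaw":-1},{"tx":0,"ty":0,"tz":-0.06,"ax":0,"ay":0,"az":0,"jaw":-1},{"tx":0,"ty":0,"tz":-0.06,"ax":0,"ay":0,"az":0,"jaw":-1},{"tx":0,"ty":0,"tz":0,"ax":0,"ay":0,"az":0,"jaw":-1}]'
python3 - <<'E'
from h import *
import pickle
o=telemetry.get_obs();c2=optics.camera("wrist");T=wristT(o,c2);pickle.dump((c2,T,o),open("w3.pkl","wb"));save(c2,"pics/w3.png")
E
```

```text
time: 12.75
ee_pos: [0.597, -0.1039, 0.2359]
tcp_rot: [179.5, 0.1, 94.8]
wrist_force: [0.6, -0.7, -1.2]
opening: 0.0001
grasp_force: 0.0
```

View pics/w3.png

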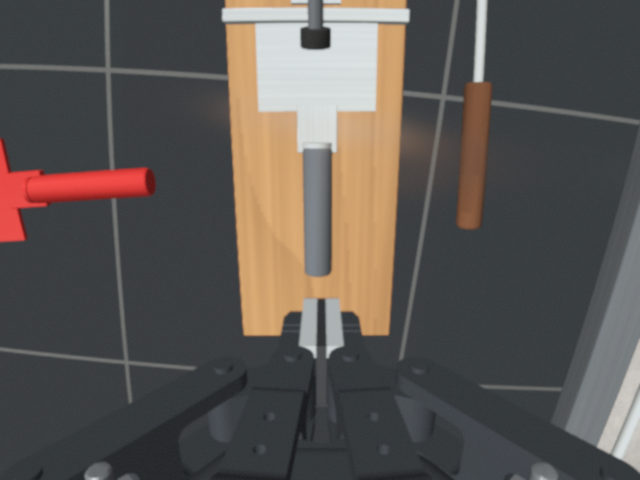

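The blade edge (256–378, row 24) lies flush against the fence (rows 10–22), and the scraper is square and untouched by the foot. Now I'll bring the closed fingers to the -y side of the lever.

```bash
python3 -m handwheel '[{"tx":0.03,"ty":-0.0015,"tz":0,"ax":0,"ay":0,"az":0,"jaw":-1},{"tx":0.04,"ty":0,"tz":0,"ax":0,"ay":0,"az":0,"jaw":-1},{"tx":0.04,"ty":0,"tz":0,"ax":0,"ay":0,"az":0,"jaw":-1},{"tx":0.04,"ty":0,"tz":0,"ax":0,"ay":0,"az":0,"jaw":-1},{"tx":0.04,"ty":0,"tz":0,"ax":0,"ay":0,"az":0,"jaw":-1},{"tx":0.03,"ty":0,"tz":0,"ax":0,"ay":0,"az":0,"jaw":-1},{"tx":0.011,"ty":0,"tz":0.02,"ax":0,"ay":0,"az":0,"jaw":-1},{"tx":0,"ty":0,"tz":0.03,"ax":0,"ay":0,"az":0,"jaw":-1},{"tx":0,"ty":0,"tz":0.03,"ax":0,"ay":0,"az":0,"jaw":-1},{"tx":0,"ty":0,"tz":0,"ax":0,"ay":0,"az":0,"jaw":-1}]'
cat >> h.py <<'E'
def lev():
    o=telemetry.get_obs();p=np.array(o["ee_pos"]);b=tob(p)*1000
    f=np.array(o["wrist_force"]);print("board x,y,z",b.round(1),(p[2]*1000).round(1),"F board",(BR.T@f[:2]).round(1),f[2].round(1))
    # lever angle if the +y corner touches: solve
    v=np.array([b[1]+11-60,p[2]*1000-55]);r=np.hypot(*v);print("corner r",r.round(1),"theta",(np.degrees(np.arctan2(v[1],v[0])-np.arcsin(11/r))).round(1))
E
python3 -c "from h import *;lev()
for t in (60,55,50,40,30,20,10,5,0,-1,-3):
    a=np.radians(t);print(t,(np.array([60+110*np.cos(a)-11*np.sin(a)-11,55+110*np.sin(a)+11*np.cos(a)])).round(1))"
```

```text
time: 14.05
ee_pos: [0.5728, 0.1261, 0.1461]
tcp_rot: [-179.7, 0.0, 94.8]
wrist_force: [-0.5, 0.8, 0.6]
opening: 0.0
grasp_force: 0.0
board x,y,z [-3.4 78.1] 146.1 F board [-0.4  0.8] 0.6
corner r 95.6 theta 65.7
60 [ 94.5 155.8]
55 [103.1 151.4]
50 [111.3 146.3]
40 [126.2 134.1]
30 [138.8 119.5]
20 [148.6 103. ]
10 [155.4  84.9]
5 [157.6  75.5]
0 [159.  66.]
-1 [159.2  64.1]
-3 [159.4  60.2]
```

```bash
python3 -m handwheel '[{"tx":0,"ty":0.0035,"tz":-0.01,"ax":0,"ay":0,"az":0,"jaw":-1},{"tx":0.005,"ty":0,"tz":0,"ax":0,"ay":0,"az":0,"jaw":-1},{"tx":0.005,"ty":0,"tz":0,"ax":0,"ay":0,"az":0,"jaw":-1},{"tx":0.004,"ty":0,"tz":0,"ax":0,"ay":0,"az":0,"jaw":-1},{"tx":0.003,"ty":0,"tz":0,"ax":0,"ay":0,"az":0,"jaw":-1},{"tx":0.004,"ty":0,"tz":0.0023,"ax":0,"ay":0,"az":0,"jaw":-1},{"tx":0.004,"ty":0,"tz":0.0023,"ax":0,"ay":0,"az":0,"jaw":-1},{"tx":0.004,"ty":0,"tz":0.0025,"ax":0,"ay":0,"az":0,"jaw":-1},{"tx":0.004,"ty":0,"tz":0.0025,"ax":0,"ay":0,"az":0,"jaw":-1},{"tx":0,"ty":0,"tz":0,"ax":0,"ay":0,"az":0,"jaw":-1}]'; python3 -c "from h import *;lev()"
```

```text
time: 15.3
ee_pos: [0.5752, 0.1598, 0.1493]
tcp_rot: [-180.0, 0.0, 94.8]
wrist_force: [-0.5, 0.3, -0.5]
opening: 0.0002
grasp_force: 0.0
board x,y,z [  1.7 111.6] 149.3 F board [-0.5  0.3] -0.5
corner r 113.2 theta 50.9
```

```bash
python3 -m handwheel '[{"tx":0.0038,"ty":0,"tz":0.0036,"ax":0,"ay":0,"az":0,"jaw":-1},{"tx":0.0037,"ty":0,"tz":0.0037,"ax":0,"ay":0,"az":0,"jaw":-1},{"tx":0.0036,"ty":0,"tz":0.0039,"ax":0,"ay":0,"az":0,"jaw":-1},{"tx":0.0035,"ty":0,"tz":0.004,"ax":0,"ay":0,"az":0,"jaw":-1},{"tx":0.0033,"ty":0,"tz":0.0035,"ax":0,"ay":0,"az":0,"jaw":-1},{"tx":0.0032,"ty":0,"tz":0.0036,"ax":0,"ay":0,"az":0,"jaw":-1},{"tx":0.0031,"ty":0,"tz":0.0037,"ax":0,"ay":0,"az":0,"jaw":-1},{"tx":0.003,"ty":0,"tz":0.0038,"ax":0,"ay":0,"az":0,"jaw":-1},{"tx":0,"ty":0,"tz":0,"ax":0,"ay":0,"az":0,"jaw":-1},{"tx":0,"ty":0,"tz":0,"ax":0,"ay":0,"az":0,"jaw":-1}]'; python3 - <<'E'
from h import *
import pickle
lev()
c=optics.camera("side");pickle.dump(c,open("side2.pkl","wb"))
cr=cv2.resize(c["color"][180:300,225:345],None,fx=5,fy=5,interpolation=cv2.INTER_CUBIC);cv2.imwrite("pics/s2.png",cr[:,:,::-1])
E
```

```text
time: 16.55
ee_pos: [0.5731, 0.1866, 0.12]
tcp_rot: [180.0, -0.0, 94.8]
wrist_force: [-0.5, 0.9, -0.5]
opening: 0.0001
grasp_force: 0.0
board x,y,z [  1.9 138.5] 120.0 F board [-0.4  0.9] -0.5
corner r 110.6 theta 30.3
```

View pics/s2.png

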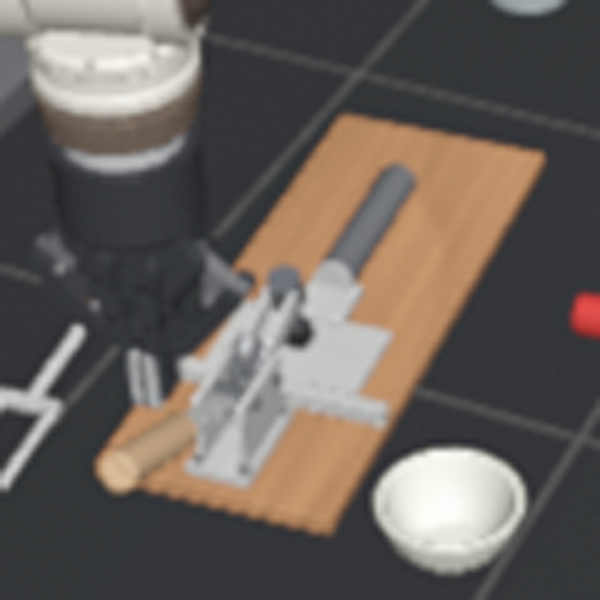

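The side view shows the lever following the fingertip down, with its tip at crop (120,470). The foot at crop (298,330) is closing on the blade, and the scraper is still flush. Continuing along the arc in smaller steps.

```bash
python3 -m handwheel '[{"tx":0.0012,"ty":0,"tz":0.0016,"ax":0,"ay":0,"az":0,"jaw":-1},{"tx":0.0012,"ty":0,"tz":0.0018,"ax":0,"ay":0,"az":0,"jaw":-1},{"tx":0.0011,"ty":0,"tz":0.0018,"ax":0,"ay":0,"az":0,"jaw":-1},{"tx":0.0011,"ty":0,"tz":0.0019,"ax":0,"ay":0,"az":0,"jaw":-1},{"tx":0.0011,"ty":0,"tz":0.0019,"ax":0,"ay":0,"az":0,"jaw":-1},{"tx":0.001,"ty":0,"tz":0.0019,"ax":0,"ay":0,"az":0,"jaw":-1},{"tx":0.001,"ty":0,"tz":0.0019,"ax":0,"ay":0,"az":0,"jaw":-1},{"tx":0.001,"ty":0,"tz":0.0019,"ax":0,"ay":0,"az":0,"jaw":-1},{"tx":0.0009,"ty":0,"tz":0.0019,"ax":0,"ay":0,"az":0,"jaw":-1},{"tx":0,"ty":0,"tz":0,"ax":0,"ay":0,"az":0,"jaw":-1}]'; python3 -c "from h import *;lev()"
```

```text
time: 17.85
ee_pos: [0.5722, 0.1963, 0.1031]
tcp_rot: [-180.0, 0.0, 94.8]
wrist_force: [0.9, -0.5, 0.2]
opening: 0.0001
grasp_force: 0.0
board x,y,z [  1.7 148.1] 103.1 F board [ 0.8 -0.5] 0.2
corner r 110.2 theta 20.2
```

```bash
python3 -m handwheel '[{"tx":0.0008,"ty":0,"tz":0.0017,"ax":0,"ay":0,"az":0,"jaw":-1},{"tx":0.0008,"ty":0,"tz":0.0017,"ax":0,"ay":0,"az":0,"jaw":-1},{"tx":0.0007,"ty":0,"tz":0.0017,"ax":0,"ay":0,"az":0,"jaw":-1},{"tx":0.0007,"ty":0,"tz":0.0017,"ax":0,"ay":0,"az":0,"jaw":-1},{"tx":0.0007,"ty":0,"tz":0.0017,"ax":0,"ay":0,"az":0,"jaw":-1},{"tx":0.0006,"ty":0,"tz":0.0017,"ax":0,"ay":0,"az":0,"jaw":-1},{"tx":0,"ty":0,"tz":0,"ax":0,"ay":0,"az":0,"jaw":-1},{"tx":0,"ty":0,"tz":0,"ax":0,"ay":0,"az":0,"jaw":-1},{"tx":0,"ty":0,"tz":0,"ax":0,"ay":0,"az":0,"jaw":-1},{"tx":0,"ty":0,"tz":0,"ax":0,"ay":0,"az":0,"jaw":-1}]'; python3 -c "from h import *;lev()"
```

```text
time: 19.1
ee_pos: [0.572, 0.2006, 0.0933]
tcp_rot: [180.0, -0.0, 94.8]
wrist_force: [-0.6, -1.5, 5.1]
opening: 0.0001
grasp_force: 2.6
board x,y,z [  1.9 152.4] 93.3 F board [-0.7 -1.5] 5.1
corner r 110.3 theta 14.6
```

```bash
python3 -m handwheel '[{"tx":0.0006,"ty":0,"tz":0.0014,"ax":0,"ay":0,"az":0,"jaw":-1},{"tx":0.0006,"ty":0,"tz":0.0014,"ax":0,"ay":0,"az":0,"jaw":-1},{"tx":0.0005,"ty":0,"tz":0.0014,"ax":0,"ay":0,"az":0,"jaw":-1},{"tx":0.0005,"ty":0,"tz":0.0014,"ax":0,"ay":0,"az":0,"jaw":-1},{"tx":0.0004,"ty":0,"tz":0.0014,"ax":0,"ay":0,"az":0,"jaw":-1},{"tx":0.0004,"ty":0,"tz":0.0014,"ax":0,"ay":0,"az":0,"jaw":-1},{"tx":0,"ty":0,"tz":0,"ax":0,"ay":0,"az":0,"jaw":-1},{"tx":0,"ty":0,"tz":0,"ax":0,"ay":0,"az":0,"jaw":-1},{"tx":0,"ty":0,"tz":0,"ax":0,"ay":0,"az":0,"jaw":-1},{"tx":0,"ty":0,"tz":0,"ax":0,"ay":0,"az":0,"jaw":-1}]'; python3 -c "from h import *;lev()"
```

```text
time: 20.35
ee_pos: [0.5719, 0.2034, 0.0852]
tcp_rot: [180.0, 0.0, 94.8]
wrist_force: [-0.1, -2.8, 6.6]
opening: -0.0003
grasp_force: 3.7
board x,y,z [  2.  155.3] 85.2 F board [-0.3 -2.8] 6.6
corner r 110.5 theta 10.1
```

```bash
python3 -m handwheel '[{"tx":0.0004,"ty":0,"tz":0.0014,"ax":0,"ay":0,"az":0,"jaw":-1},{"tx":0.0003,"ty":0,"tz":0.0014,"ax":0,"ay":0,"az":0,"jaw":-1},{"tx":0.0003,"ty":0,"tz":0.0014,"ax":0,"ay":0,"az":0,"jaw":-1},{"tx":0.0003,"ty":0,"tz":0.0014,"ax":0,"ay":0,"az":0,"jaw":-1},{"tx":0,"ty":0,"tz":0,"ax":0,"ay":0,"az":0,"jaw":-1},{"tx":0,"ty":0,"tz":0,"ax":0,"ay":0,"az":0,"jaw":-1},{"tx":0,"ty":0,"tz":0,"ax":0,"ay":0,"az":0,"jaw":-1},{"tx":0,"ty":0,"tz":0,"ax":0,"ay":0,"az":0,"jaw":-1},{"tx":0,"ty":0,"tz":0,"ax":0,"ay":0,"az":0,"jaw":-1},{"tx":0,"ty":0,"tz":0,"ax":0,"ay":0,"az":0,"jaw":-1}]'; python3 -c "from h import *;lev()"
```

```text
time: 21.6
ee_pos: [0.5718, 0.2049, 0.0796]
tcp_rot: [180.0, -0.0, 94.8]
wrist_force: [-0.3, -0.5, 6.9]
opening: 0.0
grasp_force: 3.7
board x,y,z [  2.  156.7] 79.6 F board [-0.3 -0.5] 6.9
corner r 110.5 theta 7.2
```

```bash
python3 -m handwheel '[{"tx":0.0003,"ty":0,"tz":0.001,"ax":0,"ay":0,"az":0,"jaw":-1},{"tx":0.0002,"ty":0,"tz":0.001,"ax":0,"ay":0,"az":0,"jaw":-1},{"tx":0.0002,"ty":0,"tz":0.001,"ax":0,"ay":0,"az":0,"jaw":-1},{"tx":0.0002,"ty":0,"tz":0.001,"ax":0,"ay":0,"az":0,"jaw":-1},{"tx":0,"ty":0,"tz":0,"ax":0,"ay":0,"az":0,"jaw":-1},{"tx":0,"ty":0,"tz":0,"ax":0,"ay":0,"az":0,"jaw":-1},{"tx":0,"ty":0,"tz":0,"ax":0,"ay":0,"az":0,"jaw":-1},{"tx":0,"ty":0,"tz":0,"ax":0,"ay":0,"az":0,"jaw":-1},{"tx":0,"ty":0,"tz":0,"ax":0,"ay":0,"az":0,"jaw":-1},{"tx":0,"ty":0,"tz":0,"ax":0,"ay":0,"az":0,"jaw":-1}]'; python3 -c "from h import *;lev()"
```

```text
time: 22.85
ee_pos: [0.5717, 0.2058, 0.0755]
tcp_rot: [180.0, -0.0, 94.8]
wrist_force: [0.4, -1.9, 6.5]
opening: -0.0001
grasp_force: 3.3
board x,y,z [  2.  157.6] 75.5 F board [ 0.3 -1.9] 6.5
corner r 110.5 theta 5.0
```

```bash
python3 -m handwheel '[{"tx":0.0002,"ty":0,"tz":0.001,"ax":0,"ay":0,"az":0,"jaw":-1},{"tx":0.0002,"ty":0,"tz":0.001,"ax":0,"ay":0,"az":0,"jaw":-1},{"tx":0.0001,"ty":0,"tz":0.001,"ax":0,"ay":0,"az":0,"jaw":-1},{"tx":0,"ty":0,"tz":0,"ax":0,"ay":0,"az":0,"jaw":-1},{"tx":0,"ty":0,"tz":0,"ax":0,"ay":0,"az":0,"jaw":-1},{"tx":0,"ty":0,"tz":0,"ax":0,"ay":0,"az":0,"jaw":-1},{"tx":0,"ty":0,"tz":0,"ax":0,"ay":0,"az":0,"jaw":-1},{"tx":0,"ty":0,"tz":0,"ax":0,"ay":0,"az":0,"jaw":-1},{"tx":0,"ty":0,"tz":0,"ax":0,"ay":0,"az":0,"jaw":-1},{"tx":0,"ty":0,"tz":0,"ax":0,"ay":0,"az":0,"jaw":-1}]'; python3 -c "from h import *;lev()"
```

```text
time: 24.1
ee_pos: [0.5716, 0.2063, 0.0723]
tcp_rot: [180.0, -0.0, 94.8]
wrist_force: [0.4, -2.0, 5.8]
opening: -0.0003
grasp_force: 2.8
board x,y,z [  1.9 158.2] 72.3 F board [ 0.3 -2. ] 5.8
corner r 110.6 theta 3.3
```

```bash
python3 -m handwheel '[{"tx":0.0001,"ty":0,"tz":0.001,"ax":0,"ay":0,"az":0,"jaw":-1},{"tx":0.0001,"ty":0,"tz":0.001,"ax":0,"ay":0,"az":0,"jaw":-1},{"tx":0.0001,"ty":0,"tz":0.001,"ax":0,"ay":0,"az":0,"jaw":-1},{"tx":0,"ty":0,"tz":0,"ax":0,"ay":0,"az":0,"jaw":-1},{"tx":0,"ty":0,"tz":0,"ax":0,"ay":0,"az":0,"jaw":-1},{"tx":0,"ty":0,"tz":0,"ax":0,"ay":0,"az":0,"jaw":-1},{"tx":0,"ty":0,"tz":0,"ax":0,"ay":0,"az":0,"jaw":-1},{"tx":0,"ty":0,"tz":0,"ax":0,"ay":0,"az":0,"jaw":-1},{"tx":0,"ty":0,"tz":0,"ax":0,"ay":0,"az":0,"jaw":-1},{"tx":0,"ty":0,"tz":0,"ax":0,"ay":0,"az":0,"jaw":-1}]'; python3 -c "from h import *;lev()"
```

```text
time: 25.35
ee_pos: [0.5714, 0.2066, 0.0691]
tcp_rot: [180.0, -0.0, 94.8]
wrist_force: [0.3, 1.7, 4.7]
opening: 0.0001
grasp_force: 2.3
board x,y,z [  1.8 158.5] 69.1 F board [0.4 1.7] 4.7
corner r 110.4 theta 1.6
```

```bash
python3 -m handwheel '[{"tx":0,"ty":0,"tz":0.001,"ax":0,"ay":0,"az":0,"jaw":-1},{"tx":0.0001,"ty":0,"tz":0.001,"ax":0,"ay":0,"az":0,"jaw":-1},{"tx":0,"ty":0,"tz":0.001,"ax":0,"ay":0,"az":0,"jaw":-1},{"tx":0,"ty":0,"tz":0,"ax":0,"ay":0,"az":0,"jaw":-1},{"tx":0,"ty":0,"tz":0,"ax":0,"ay":0,"az":0,"jaw":-1},{"tx":0,"ty":0,"tz":0,"ax":0,"ay":0,"az":0,"jaw":-1},{"tx":0,"ty":0,"tz":0,"ax":0,"ay":0,"az":0,"jaw":-1},{"tx":0,"ty":0,"tz":0,"ax":0,"ay":0,"az":0,"jaw":-1},{"tx":0,"ty":0,"tz":0,"ax":0,"ay":0,"az":0,"jaw":-1},{"tx":0,"ty":0,"tz":0,"ax":0,"ay":0,"az":0,"jaw":-1}]'; python3 -c "from h import *;lev()"
```

```text
time: 26.6
ee_pos: [0.5714, 0.2064, 0.066]
tcp_rot: [-180.0, 0.0, 94.8]
wrist_force: [0.8, -0.3, 1.2]
opening: -0.0001
grasp_force: 0.5
board x,y,z [  1.7 158.3] 66.0 F board [ 0.8 -0.4] 1.2
corner r 109.9 theta -0.0
```

```bash
python3 -m handwheel '[{"tx":0,"ty":0,"tz":0.001,"ax":0,"ay":0,"az":0,"jaw":-1},{"tx":0,"ty":0,"tz":0.001,"ax":0,"ay":0,"az":0,"jaw":-1},{"tx":0,"ty":0,"tz":0.001,"ax":0,"ay":0,"az":0,"jaw":-1},{"tx":0,"ty":0,"tz":0,"ax":0,"ay":0,"az":0,"jaw":-1},{"tx":0,"ty":0,"tz":0,"ax":0,"ay":0,"az":0,"jaw":-1},{"tx":0,"ty":0,"tz":0,"ax":0,"ay":0,"az":0,"jaw":-1},{"tx":0,"ty":0,"tz":0,"ax":0,"ay":0,"az":0,"jaw":-1},{"tx":0,"ty":0,"tz":0,"ax":0,"ay":0,"az":0,"jaw":-1},{"tx":0,"ty":0,"tz":0,"ax":0,"ay":0,"az":0,"jaw":-1},{"tx":0,"ty":0,"tz":0,"ax":0,"ay":0,"az":0,"jaw":-1}]'; python3 -c "from h import *;lev()"
```

```text
time: 27.85
ee_pos: [0.5714, 0.2066, 0.063]
tcp_rot: [-180.0, 0.0, 94.8]
wrist_force: [-0.3, -0.5, 0.4]
opening: 0.0002
grasp_force: 0.0
board x,y,z [  1.8 158.5] 63.0 F board [-0.4 -0.5] 0.4
corner r 109.7 theta -1.6
```

```bash
python3 -m handwheel '[{"tx":0,"ty":0,"tz":0.001,"ax":0,"ay":0,"az":0,"jaw":-1},{"tx":0,"ty":0,"tz":0.0008,"ax":0,"ay":0,"az":0,"jaw":-1},{"tx":0,"ty":0,"tz":0,"ax":0,"ay":0,"az":0,"jaw":-1},{"tx":0,"ty":0,"tz":0,"ax":0,"ay":0,"az":0,"jaw":-1},{"tx":0,"ty":0,"tz":0,"ax":0,"ay":0,"az":0,"jaw":-1},{"tx":0,"ty":0,"tz":0,"ax":0,"ay":0,"az":0,"jaw":-1},{"tx":0,"ty":0,"tz":0,"ax":0,"ay":0,"az":0,"jaw":-1},{"tx":0,"ty":0,"tz":0,"ax":0,"ay":0,"az":0,"jaw":-1},{"tx":0,"ty":0,"tz":0,"ax":0,"ay":0,"az":0,"jaw":-1},{"tx":0,"ty":0,"tz":0,"ax":0,"ay":0,"az":0,"jaw":-1}]'; python3 -c "from h import *;lev()"
```

```text
time: 29.1
ee_pos: [0.5714, 0.2066, 0.0613]
tcp_rot: [-180.0, -0.0, 94.8]
wrist_force: [-0.8, 0.2, 0.3]
opening: -0.0002
grasp_force: 0.0
board x,y,z [  1.8 158.5] 61.3 F board [-0.7  0.2] 0.3
corner r 109.7 theta -2.5
```

```bash
python3 -m handwheel '[{"tx":0,"ty":0,"tz":0.0007,"ax":0,"ay":0,"az":0,"jaw":-1},{"tx":0,"ty":0,"tz":0.0007,"ax":0,"ay":0,"az":0,"jaw":-1},{"tx":0,"ty":0,"tz":0,"ax":0,"ay":0,"az":0,"jaw":-1},{"tx":0,"ty":0,"tz":0,"ax":0,"ay":0,"az":0,"jaw":-1},{"tx":0,"ty":0,"tz":0,"ax":0,"ay":0,"az":0,"jaw":-1},{"tx":0,"ty":0,"tz":0,"ax":0,"ay":0,"az":0,"jaw":-1},{"tx":0,"ty":0,"tz":0,"ax":0,"ay":0,"az":0,"jaw":-1},{"tx":0,"ty":0,"tz":0,"ax":0,"ay":0,"az":0,"jaw":-1},{"tx":0,"ty":0,"tz":0,"ax":0,"ay":0,"az":0,"jaw":-1},{"tx":0,"ty":0,"tz":0,"ax":0,"ay":0,"az":0,"jaw":-1}]'; python3 -c "from h import *;lev()"
```

```text
time: 30.35
ee_pos: [0.5717, 0.2067, 0.0606]
tcp_rot: [179.9, -0.0, 94.8]
wrist_force: [-0.6, -1.0, 5.1]
opening: 0.0002
grasp_force: 2.5
board x,y,z [  2.1 158.5] 60.6 F board [-0.6 -0.9] 5.1
corner r 109.7 theta -2.8
```

```bash
python3 -m handwheel '[{"tx":0,"ty":0,"tz":0.0006,"ax":0,"ay":0,"az":0,"jaw":-1},{"tx":0,"ty":0,"tz":0.0006,"ax":0,"ay":0,"az":0,"jaw":-1},{"tx":0,"ty":0,"tz":0,"ax":0,"ay":0,"az":0,"jaw":-1},{"tx":0,"ty":0,"tz":0,"ax":0,"ay":0,"az":0,"jaw":-1},{"tx":0,"ty":0,"tz":0,"ax":0,"ay":0,"az":0,"jaw":-1},{"tx":0,"ty":0,"tz":0,"ax":0,"ay":0,"az":0,"jaw":-1},{"tx":0,"ty":0,"tz":0,"ax":0,"ay":0,"az":0,"jaw":-1},{"tx":0,"ty":0,"tz":0,"ax":0,"ay":0,"az":0,"jaw":-1},{"tx":0,"ty":0,"tz":0,"ax":0,"ay":0,"az":0,"jaw":-1},{"tx":0,"ty":0,"tz":0,"ax":0,"ay":0,"az":0,"jaw":-1}]'; python3 -c "from h import *;lev()"
```

```text
time: 31.6
ee_pos: [0.5721, 0.2067, 0.0604]
tcp_rot: [179.9, -0.0, 94.8]
wrist_force: [-2.8, -1.9, 10.8]
opening: 0.0002
grasp_force: 5.4
board x,y,z [  2.4 158.5] 60.4 F board [-3.  -1.6] 10.8
corner r 109.6 theta -2.9
```

The force now rises without motion, so the lever is on its firm stop past over-centre. I'll let go by lifting straight up and then check.

```bash
python3 -m handwheel '[{"tx":0,"ty":0,"tz":-0.003,"ax":0,"ay":0,"az":0,"jaw":-1},{"tx":0,"ty":0,"tz":-0.01,"ax":0,"ay":0,"az":0,"jaw":-1},{"tx":0,"ty":0,"tz":-0.03,"ax":0,"ay":0,"az":0,"jaw":-1},{"tx":0,"ty":0,"tz":-0.04,"ax":0,"ay":0,"az":0,"jaw":-1},{"tx":0,"ty":0,"tz":-0.04,"ax":0,"ay":0,"az":0,"jaw":-1},{"tx":-0.03,"ty":0,"tz":-0.04,"ax":0,"ay":0,"az":0,"jaw":-1},{"tx":-0.04,"ty":0,"tz":-0.03,"ax":0,"ay":0,"az":0,"jaw":-1},{"tx":-0.04,"ty":0,"tz":0,"ax":0,"ay":0,"az":0,"jaw":-1},{"tx":-0.04,"ty":0,"tz":0,"ax":0,"ay":0,"az":0,"jaw":-1},{"tx":0,"ty":0,"tz":0,"ax":0,"ay":0,"az":0,"jaw":-1}]'; python3 - <<'E'
from h import *
lev()
c=optics.camera("side")
a=cv2.resize(c["color"][190:300,225:345],None,fx=3.3,fy=3.3,interpolation=cv2.INTER_CUBIC)
w=optics.camera("wrist")["color"][60:423,120:520]
cv2.imwrite("pics/end.png",np.hstack([a,w])[:,:,::-1])
E
```

```text
time: 32.85
ee_pos: [0.5841, 0.0549, 0.2521]
tcp_rot: [180.0, 0.0, 94.6]
wrist_force: [-0.1, 0.9, -0.3]
opening: -0.0002
grasp_force: 0.0
board x,y,z [2.  6.2] 252.1 F board [-0.   0.9] -0.3
corner r 201.7 theta 99.1
```

View pics/end.png

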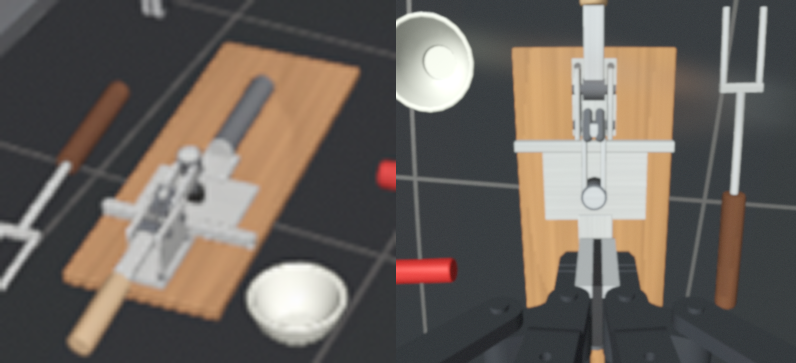

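The lever stays down at about level with the grip at left crop (95,320). The foot is on the blade at right crop (593,195), the blade is flush against the fence at row 152, and the bowl and fork are where they were. The robot is clear, so I'll hand it in.

```bash
python3 -c "from h import *;print(workorder.job_done())"
```

```text
the job is handed in; nothing more can be done
None
```

The scraper sits flush against the fence, the clamp lever is on its stop past over-centre with the foot holding the blade, and the robot is clear; I handed the job in at about 33 s, but no verdict came back.

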